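Load the neck-paper dispenser

ROBOT

A 6-joint arm with a two-finger parallel gripper is mounted at the origin on the work surface. World frame = base frame: x ahead of the robot, y to its left, z up, the work surface at z = 0. Lengths are in m, angles in rad, forces in N, time in s.
With the tool pointing down it reaches from about 0.35 to 0.775 m from the base axis. Payload 5.5 kg.
Tool frame: the origin (TCP) lies on the centre line of the jaws, within the pads' length; the fingertips stand 11 mm ahead of it and the grasp point (between the pads) lies 8 mm behind it (env.tip_extent is the distance from the TCP to the fingertips, in m); z points along the fingers, y is the line along which they close (so a half turn about z gives the same grasp; the last joint's range is limited). The gripper opens to 85 mm and grips with 20 to 120 N. Pads are 22 mm wide; open, the fingers measure 114 mm over their backs; the gripper's body (76 mm by 85 mm) begins 54 mm behind the grasp point. The pads swing forward as they close: fully open they stand 13 mm farther back than shut.
Start: joints at [-1.39, 0.313, 0.046, 1.304, 0, 1.431], TCP at [0.181, -0.546, 0.242] pointing down, gripper open.
Joint ranges: [-2.76, 2.76], [-0.86, 1.69], [-1.03, 1.26], [-2.2, 2.34], [-1.47, 1.5], [-3.14, 3.14]. Speed limits (rad/s): [2.57, 2.57, 3.14, 3.14, 3.14, 3.14].

INTERFACE

Orientations are given as a unit quaternion [w, x, y, z].
In Python, from workcell import env gives the robot as it stands.
- The arm moves only by the shell command python3 -m jog 'ROWS' [FORCE]. ROWS is JSON, a list of rows, each a list of 5 numbers: the gripper's target within -1 to 1 (shut at 1, half-way at 0, fully open at -1), then the shift along the tool's x, y, z in m, then the turn about the tool's z in degrees. In form: [[fingers, tx, ty, tz, turn], ...]. A call has 1 to 5 rows; each row shifts and turns the commanded pose from where the row before left it, along the tool's axes as they then stand; what a row does not reach is not made up. A row lasts 1/12 s, in which the tool goes at most 41.7 mm and 7.16 degrees, less where a joint would pass 70% of its speed; a pose out of reach is approached as far as the arm can. A call is refused whole if a number of a shift passes 0.0417 or a number of a turn 7.16, either way. A call with a gripper value outside its range is refused whole. The fingers move at their own pace and stop on an object; FORCE is the grip in N (left out, the last holds). Time passes only in rows, so rows that do not move let the fingers close. It gives the time, the measured TCP pose, the force, the opening and the grip force at its end, in the units of the state.
- env.get_state(): the state, without advancing time (a new reading comes with each control period).
- env.read_camera(name): name is "scene" or "top"; returns a dict with "img" (480x640x3 uint8, red, green, blue), "fov_y" (degrees; the focal length in pixels is half the picture's height over the tangent of half this angle, whatever the lens; pixels are square), "cx", "cy" (the principal point, pixels), "T" (4x4, takes a point from camera to world coordinates). Camera axes: x right, y up, looking along -z (the intrinsics and any distortion apply to the point x, -y, -z); pixel columns grow to the right and rows downward; lengths in m; the calibration is good to about 2 mm. A picture is of the moment at which its call begins. There is no depth.
- env.hand_in(): hands the job in; it is judged then, once.
The state is a dict: "clock": time; "joint_pos": joint angles; "qvel": joint speeds; "tau": joint torques, N m; "tcp_pos": TCP position; "orientation": TCP orientation; "wrist_force": force on the tool from outside, world axes, zero at the start; "ft_torque": the same for the moment, N m; "finger_gap": finger opening in m; "grip_force": force on a finger pad.
Only numpy, scipy, OpenCV 4.12 (cv2) and the standard library are available. Lean on these libraries where they do the work, as an engineer would, in place of code of your own. Each camera call takes 0.05 s, during which the arm holds its last target. There are 200 camera calls.

TASK

Load the neck-paper dispenser for the next haircut: put the full paper roll over the spindle inside the open aluminium dispenser can, press it down past the spring grip until it sits fully home on the can's floor (do not force it down with the lid), then flip the lid completely shut over it. Leave everything else on the shelf where it is.

Things in the scene. Friction and masses are not known exactly. Their poses are not given: they have to be found in the camera images.
- paper_roll: Full roll of white neck paper on a brown cardboard core, standing upright: a thick white cylinder with a small hole. Outside diameter 60 mm, height 64 mm, through bore 20 mm, 70 to 140 g; both ends alike. Origin: centre of its underside; z is its axis. It changes places with the bare core and the wax tin from start to start.
- roll_mid (a point): Middle of the paper roll on its axis, 32 mm above its underside.
- dispenser: Neck-paper dispenser: round aluminium can, open at the top, fixed to the shelf by its magnetic foot (100 mm across, 4 mm thick). Can outside diameter 80 mm, inside 74 mm, rim 74 mm above the shelf. Beside a roll in it there is only 7 mm all round: too narrow for fingers. Origin: centre of its underside, at shelf height; z up, +x from the axis to the lid's hinge, -x to the paper slot.
- can_floor (a point): Centre of the can's inner floor, 6 mm above the shelf. A roll fully home has its underside here and its top 70 mm above the shelf: 4 mm below the rim, 3 mm above the spindle's tip.
- spindle_tip (a point): Tip of the steel spindle on the can's axis, 67 mm above the shelf, 7 mm below the rim. The spindle is 15 mm thick; its cone nose widens from 6 to 15 mm over the top 11 mm.
- core_grip (a point): On the spindle's axis, 36 mm above the shelf, where the core grip begins: three sprung steel leaves round the spindle, bowing out to 25 mm across at 19 to 27 mm above the shelf. A roll slides on freely until its underside is about here and rests there, its top 26 mm above the rim; from here it needs a push of about 4 to 10 N and stays where it is left.
- lid (a joint): Angle of the flip lid, rad: 0 = shut flat on the rim, 1.57 = upright, 1.85 to 2.15 = as found, leaning open away from the can (stop at 2.35). A stiff friction hinge: it stays where it is left; about 1 N at its free edge moves it. Flat aluminium disc, 82 mm diameter, 4 mm thick, top face 78 mm above the shelf when shut, with a thumb tab at its free edge. It clears a roll that is home.
- lid_hinge (a point): Middle of the lid's hinge line, 43 mm from the can's axis in the dispenser's +x direction, 74 mm above the shelf. The hinge line runs along the dispenser's y.
- lid_tab (a point): Tip of the lid's thumb tab, 93 mm from the hinge, on the lid's middle line; half way through its thickness.
- bare_core: Empty cardboard core, a bystander standing upright: outside diameter 25 mm, height 64 mm. Origin: centre of the underside.
- wax_tin: Round flat aluminium wax tin, a bystander: 67 mm diameter, 40 mm high, no hole. Origin: centre of the underside.
- trimmer: Red hair trimmer lying down, a bystander: about 150 mm long, 34 mm wide, 33 mm high. Origin: centre of its underside; x along its length.
- comb: Wooden comb lying flat, a bystander: 180 x 32 x 5 mm. Origin: centre of its underside; x along its length.
- hair_clip: Steel hair clip lying flat, a bystander: 90 x 13 x 12 mm. Origin: centre of its underside; x along its length.
- clipper_case: Tall cylindrical aluminium clipper case with a shut flip lid, a bystander: 75 mm diameter, 155 mm high. Origin: centre of the underside.
- spray_bottle: White spray bottle with a black head, a bystander: 68 mm diameter, 176 mm high. Origin: centre of the underside.
Mind the look-alikes: they are no part of the job. There is more than one size of the paper_roll; the one meant has the size given above. Leave any blue look-alike of the dispenser alone.

How it is judged:
By the outcome, as a careful person would: the job done as asked, in the order asked, and still so for the second after the job is handed in, with the robot touching nothing.
It also fails if it takes over 58 s, if anything falls off the work surface, if the arm or the gripper's body presses on something with over 40 N, if the wrist force passes 120 N, or if a joint passes its speed limit or range.

## Working session

There is one attempt and no reset: what is moved stays moved. The work goes in short steps, Python scripts to look and compute and a shell command to move; the robot and the scene stay as the last step left them, time stands still between calls to the robot, and variables do not carry over. Pictures are saved under pics/ and viewed, at most 10 in all, crops included, and the job is handed in when it is done.

```bash
mkdir -p pics; python3 - <<'E'
from workcell import env
import cv2
for n in("scene","top"):
    c=env.read_camera(n); cv2.imwrite(f"pics/{n}0.png",c["img"][:,:,::-1]); print({k:v for k,v in c.items() if k!="img"})
s=env.get_state(); print(s)
E
```

```text
{'fov_y': 43.79949475496453, 'cx': 324.86626607435926, 'cy': 236.59927264456576, 'T': array([[-0.75672357, -0.51142219,  0.40720607,  1.05357138],
       [ 0.65360449, -0.60431852,  0.45563176,  0.54696486],
       [ 0.01306198,  0.61093901,  0.7915699 ,  1.13971301],
       [ 0.        ,  0.        ,  0.        ,  1.        ]])}
{'fov_y': 56.461744938391895, 'cx': 319.5011866309267, 'cy': 247.0964555251789, 'T': array([[-2.35517278e-02,  9.80447537e-01, -1.95366176e-01,
         2.68459212e-01],
       [-9.99722490e-01, -2.29983119e-02,  5.10095354e-03,
        -5.65060388e-02],
       [ 5.08125087e-04,  1.95432097e-01,  9.80717104e-01,
         1.17604368e+00],
       [ 0.00000000e+00,  0.00000000e+00,  0.00000000e+00,
         1.00000000e+00]])}
{'clock': 0.1, 'joint_pos': array([-1.38956947e+00,  3.13948514e-01,  4.50938104e-02,  1.30359037e+00,
       -1.20439892e-05,  1.43116067e+00]), 'qvel': array([ 1.39055228e-03, -1.78480483e-03,  2.11188305e-03,  2.78339040e-04,
       -3.60808235e-05,  9.17238218e-04]), 'tau': array([ 2.41704096e-03, -4.81726778e+01,  2.99242920e+01,  1.27782114e-02,
       -1.29109180e-04,  5.52516806e-07]), 'tcp_pos': array([ 0.18123576, -0.54523483,  0.24148531]), 'orientation': array([-8.24071775e-04,  9.87158149e-01,  1.59743889e-01, -2.31628324e-05]), 'wrist_force': array([-0.68486229,  0.10876985, -0.55768529]), 'ft_torque': array([-0.01652003, -0.02269586, -0.00569153]), 'grip_force': 0.0, 'finger_gap': 0.08548725278531134}
```

View pics/scene0.png

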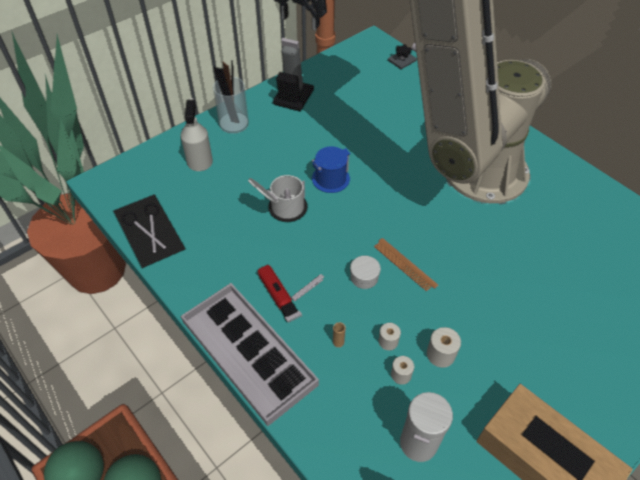

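View pics/top0.png

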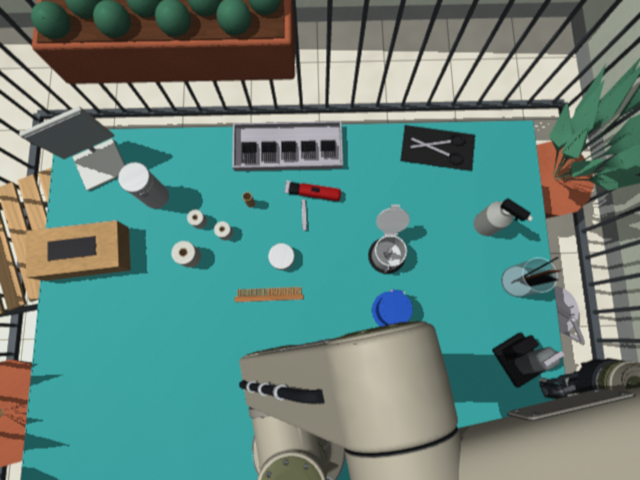

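```bash
python3 - <<'E'
import cv2,numpy as np
s=cv2.imread("pics/scene0.png");t=cv2.imread("pics/top0.png")
def crop(i,x,y,w=80,h=60): return cv2.resize(i[y:y+h,x:x+w],(400,300),interpolation=cv2.INTER_CUBIC)
a=np.vstack([np.hstack([crop(s,240,165),crop(s,405,310)]),np.hstack([crop(t,350,200),crop(t,150,215)])])
cv2.imwrite("pics/c1.png",a)
E
```

```text
(no output)
```

View pics/c1.png

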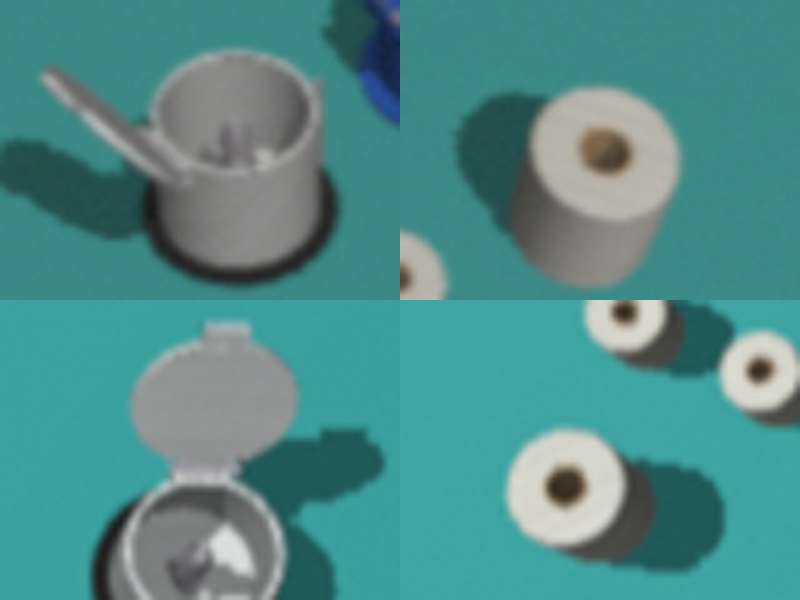

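```bash
cat >h.py <<'E'
import numpy as np, pickle
from workcell import env
from scipy.optimize import least_squares
def cams():
    return {n:{k:v for k,v in env.read_camera(n).items()} for n in("scene","top")}
def proj(c,p):
    p=np.atleast_2d(p); T=c["T"]; q=(p-T[:3,3])@T[:3,:3]
    f=240/np.tan(np.radians(c["fov_y"]/2))
    return np.c_[c["cx"]+f*q[:,0]/-q[:,2], c["cy"]-f*q[:,1]/-q[:,2]]
def ray(c,u,z):
    f=240/np.tan(np.radians(c["fov_y"]/2)); d=c["T"][:3,:3]@np.array([(u[0]-c["cx"])/f,-(u[1]-c["cy"])/f,-1]); o=c["T"][:3,3]
    return o+d*(z-o[2])/d[2]
E
python3 - <<'E'
from h import *
C=cams();S,T=C["scene"],C["top"]
print("roll",ray(S,(445.9,340.5),.064),ray(T,(183.3,252.7),.064))
print("rim",ray(S,(287.3,187.5),.074),ray(T,(390.7,251.3),.074))
print("widths px top: roll", [proj(T,[ray(T,(183.3,252.7),.064)+[0,d,0]])[0] for d in(.03,-.03)])
a=ray(T,(390.7,251.3),.074); print([proj(T,[a+[0,d,0]])[0] for d in(.04,-.04)])
def res(p):
    x,y,w,l=p; u=np.array([np.cos(w),np.sin(w),0]); h=np.array([x,y,.074])+.043*u
    tab=h+.093*(-u*np.cos(l)+[0,0,np.sin(l)])+.002*(u*np.sin(l)+[0,0,np.cos(l)])
    return np.r_[proj(S,[x,y,.074])[0]-(287.3,187.5),proj(T,[x,y,.074])[0]-(390.7,251.3),proj(T,tab)[0]-(395.4,204.6),proj(S,tab)[0]-(249,179),(proj(T,h)[0]-(391,233.6))]
r=least_squares(res,[*a[:2],0.,2.]);print(r.x,r.fun.round(1))
E
```

```text
roll [0.4868889 0.2850691 0.064    ] [0.48361601 0.28252813 0.064     ]
rim [ 0.47680776 -0.23773858  0.074     ] [ 0.47305258 -0.24059425  0.074     ]
widths px top: roll [array([171.42497686, 252.97351561]), array([195.17180984, 252.4265584 ])]
[array([374.7737276 , 251.66744181]), array([406.62047946, 250.93269184])]
[ 0.47589289 -0.23958415 -0.10566557  2.13511439] [-0.2 -0.6 -0.5 -1.1  1.9  0.7  1.4  2.   0.1 -0. ]
```

The pictures show one large roll at scene (446,341) and top (183,253). The silver dispenser is at scene (287,188) and top (391,251), with its lid leaning to +x. The two cameras differ by about 4 mm, so I use their mean. Next I turn the tool square to the world and travel above the roll.

```bash
python3 -m jog '[[-1,0,0,0,6.13],[-1,0,0,0,6.13],[-1,0,0,0,6.13],[-1,0.038,0,0,0],[-1,0.038,0,0,0]]'
python3 -m jog '[[-1,0.038,0,0,0],[-1,0.038,0,0,0],[-1,0.038,0,0,0],[-1,0.038,0,0,0],[-1,0.038,0,0,0]]'
python3 -m jog '[[-1,0.038,0,0,0],[-1,0,-0.04,0,0],[-1,0,-0.04,0,0],[-1,0,-0.04,0,0],[-1,0,-0.04,0,0]]'
```

```text
clock: 0.62
tcp_pos: [0.2564, -0.5462, 0.2424]
orientation: [0.0, 1.0, -0.002, -0.0]
wrist_force: [0.6, -0.6, -0.6]
finger_gap: 0.0855
grip_force: 0.0
clock: 1.03
tcp_pos: [0.4491, -0.5453, 0.242]
orientation: [-0.0, 1.0, -0.0, -0.0]
wrist_force: [0.2, -1.8, -0.2]
finger_gap: 0.0853
grip_force: 0.0
clock: 1.45
tcp_pos: [0.4856, -0.3842, 0.2401]
orientation: [-0.001, 1.0, -0.0, -0.001]
wrist_force: [0.2, 0.2, 0.6]
finger_gap: 0.0854
grip_force: 0.0
```

```bash
python3 -m jog '[[-1,0,-0.04,0,0],[-1,0,-0.04,0,0],[-1,0,-0.04,0,0],[-1,0,-0.04,0,0],[-1,0,-0.04,0,0]]'
python3 -m jog '[[-1,0,-0.04,0,0],[-1,0,-0.04,0,0],[-1,0,-0.04,0,0],[-1,0,-0.04,0,0],[-1,0,-0.04,0,0]]'
python3 -m jog '[[-1,0,-0.04,0,0],[-1,0,-0.04,0,0],[-1,0,-0.04,0,0],[-1,0,-0.04,0,0],[-1,0,-0.04,0,0]]'
python3 -m jog '[[-1,0,-0.04,0,0],[-1,0,-0.02,0,0],[-1,0,-0.006,0,0],[-1,0,0,0.04,0],[-1,0,0,0.04,0]]'
python3 -m jog '[[-1,0,0,0.02,0],[-1,0,0,0.01,0],[-1,0,0,0,0],[-1,0,0,0,0]]'
python3 - <<'E'
from h import *
import cv2
C=cams();o=[]
p=env.get_state()["tcp_pos"];print(p)
for n,x,y in(("scene",400,270),("top",130,190)):
    i=C[n]["img"][y:y+105,x:x+140,::-1]; o.append(cv2.resize(i,(400,300),interpolation=cv2.INTER_CUBIC)); print(proj(C[n],p+[0,0,-.011]))
cv2.imwrite("pics/c2.png",np.hstack(o))
E
```

```text
clock: 1.87
tcp_pos: [0.4849, -0.1838, 0.2421]
orientation: [-0.0, 1.0, -0.0, -0.0]
wrist_force: [1.5, 0.6, -0.3]
finger_gap: 0.0856
grip_force: 0.0
clock: 2.28
tcp_pos: [0.4849, 0.0161, 0.2423]
orientation: [0.0, 1.0, -0.0, 0.0]
wrist_force: [0.6, 0.2, -0.2]
finger_gap: 0.0858
grip_force: 0.0
clock: 2.7
tcp_pos: [0.4845, 0.1449, 0.2448]
orientation: [-0.028, 0.998, 0.05, -0.002]
wrist_force: [-0.1, -0.5, -0.2]
finger_gap: 0.0851
grip_force: 0.0
clock: 3.12
tcp_pos: [0.4841, 0.1781, 0.1709]
orientation: [-0.042, 0.996, 0.075, -0.0]
wrist_force: [1.5, 0.3, -1.1]
finger_gap: 0.0858
grip_force: 0.0
clock: 3.45
tcp_pos: [0.4819, 0.1789, 0.1401]
orientation: [-0.043, 0.996, 0.075, -0.004]
wrist_force: [0.3, -0.2, 0.8]
finger_gap: 0.0858
grip_force: 0.0
[0.48296428 0.17922195 0.1413805 ]
[[413.63311713 287.68609604]]
[[218.35582603 246.87278822]]
```

View pics/c2.png

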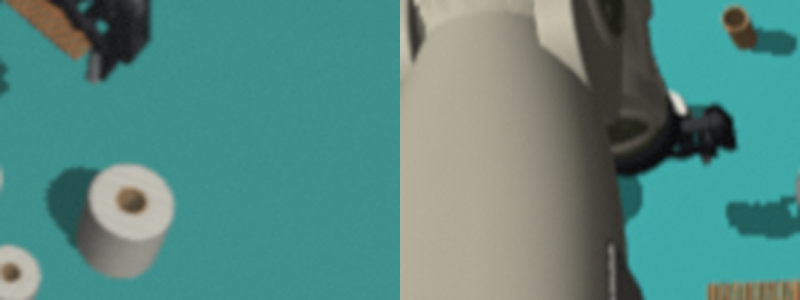

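The arm stopped short of the roll at y≈0.18 with the tool tilted. That looks like a joint limit, so I check the joints.

```bash
python3 - <<'E'
from workcell import env
s=env.get_state(); print(s["joint_pos"],s["tcp_pos"],s["orientation"])
E
```

```text
[ 0.15032712  0.24379186 -0.30546687  1.01942159  0.08610644  3.14060587] [0.48296428 0.17922195 0.1413805 ] [-0.04299882  0.99621138  0.07556011 -0.00215673]
```

```bash
python3 -m jog '[[-1,0,0,-0.03,-7],[-1,0,0,-0.03,-7],[-1,0,0,0,-7],[-1,0,0,0,-7]]'
```

```text
clock: 3.88
tcp_pos: [0.4851, 0.1744, 0.2037]
orientation: [-0.042, 0.947, 0.317, 0.011]
wrist_force: [0.2, -0.1, -0.2]
finger_gap: 0.0854
grip_force: 0.0
```

The limit is joint 6, and the attempt left a 5° tilt in joint 5 that the rows carry along. I'll unwind joint 6 to its other limit, in free air, and use the opposite motion there to remove the tilt.

```bash
R='x'; 
python3 -m jog '[[-1,0,0,-0.03,-7.16],[-1,0,0,0,-7.16],[-1,0,0,0,-7.16],[-1,0,0,0,-7.16],[-1,0,0,0,-7.16]]' >/dev/null
python3 -m jog '[[-1,0,0,0,-7.16],[-1,0,0,0,-7.16],[-1,0,0,0,-7.16],[-1,0,0,0,-7.16],[-1,0,0,0,-7.16]]' >/dev/null
python3 -m jog '[[-1,0,0,0,-7.16],[-1,0,0,0,-7.16],[-1,0,0,0,-7.16],[-1,0,0,0,-7.16],[-1,0,0,0,-7.16]]' >/dev/null
python3 -m jog '[[-1,0,0,0,-7.16],[-1,0,0,0,-7.16],[-1,0,0,0,-7.16],[-1,0,0,0,-7.16],[-1,0,0,0,-7.16]]' >/dev/null
python3 -m jog '[[-1,0,0,0,-7.16],[-1,0,0,0,-7.16],[-1,0,0,0,-7.16],[-1,0,0,0,-7.16],[-1,0,0,0,-7.16]]' >/dev/null
python3 -m jog '[[-1,0,0,0,-7.16],[-1,0,0,0,-7.16],[-1,0,0,0,-7.16],[-1,0,0,0,-7.16],[-1,0,0,0,-7.16]]' >/dev/null
python3 -m jog '[[-1,0,0,0,-7.16],[-1,0,0,0,-7.16],[-1,0,0,0,-7.16],[-1,0,0,0,-7.16],[-1,0,0,0,-7.16]]' >/dev/null
python3 -m jog '[[-1,0,0,0,-7.16],[-1,0,0,0,-7.16],[-1,0,0,0,-7.16],[-1,0,0,0,-7.16],[-1,0,0,0,-7.16]]' >/dev/null
python3 -m jog '[[-1,0,0,0,-7.16],[-1,0,0,0,-7.16],[-1,0,0,0,-7.16],[-1,0,0,0,-7.16],[-1,0,0,0,-7.16]]'
cat >>h.py <<'E'
def st():
    s=env.get_state(); from scipy.spatial.transform import Rotation as R
    w,x,y,z=s["orientation"]; M=R.from_quat([x,y,z,w]).as_matrix()
    print("t",s["clock"],"j",s["joint_pos"].round(3),"p",s["tcp_pos"].round(4),"yaw",np.degrees(np.arctan2(M[1,0],M[0,0])).round(2),"z",M[:,2].round(4),"F",s["wrist_force"].round(1),"gap",round(s["finger_gap"],4))
E
python3 -c "from h import *;st()"
```

```text
clock: 7.63
tcp_pos: [0.4838, 0.1717, 0.2313]
orientation: [-0.043, 0.999, -0.007, -0.005]
wrist_force: [-0.1, 0.1, 0.0]
finger_gap: 0.0857
grip_force: 0.0
t 7.6333 j [ 0.135  0.188 -0.148  1.233  0.086 -2.993] p [0.4838 0.1717 0.2313] yaw -0.72 z [-0.0103  0.0854 -0.9963] F [-0.1  0.1  0. ] gap 0.0857
```

```bash

python3 -m jog '[[-1,0,0.04,0,0],[-1,0,0.04,0,0],[-1,0,0.04,0,0]]' >/dev/null; python3 -c "from h import *;st()"
python3 -m jog '[[-1,0,0.04,0,0],[-1,0,0.04,0,0]]' >/dev/null; python3 -c "from h import *;st()"
```

```text
t 7.8833 j [-0.054  0.156 -0.211  1.215  0.064 -3.139] p [0.4822 0.0727 0.221 ] yaw -3.24 z [-0.0088  0.0649 -0.9979] F [-0.1 -0.4  0.2] gap 0.0854
t 8.05 j [-0.109  0.152 -0.227  1.205  0.031 -3.141] p [0.481  0.0369 0.2164] yaw -6.29 z [-0.0092  0.0317 -0.9995] F [-0.1  0.4 -0.2] gap 0.0854
```

The tilt is coming out as intended, so I continue in finer steps.

```bash

python3 -m jog '[[-1,0,0.03,0,0]]' >/dev/null; python3 -c "from h import *;st()"
python3 -m jog '[[-1,0,0.015,0,0]]' >/dev/null; python3 -c "from h import *;st()"
python3 -m jog '[[-1,0,0,0,0]]' >/dev/null; python3 -c "from h import *;st()"
```

```text
t 8.1333 j [-0.13   0.15  -0.232  1.202  0.017 -3.141] p [0.4798 0.0229 0.2153] yaw -7.52 z [-0.0107  0.0189 -0.9998] F [0.5 0.1 0.2] gap 0.0857
t 8.2167 j [-0.141  0.149 -0.234  1.201  0.011 -3.141] p [0.4787 0.0162 0.2146] yaw -8.13 z [-0.0121  0.0129 -0.9998] F [-0.6 -0.  -1.1] gap 0.0851
t 8.3 j [-0.14   0.15  -0.235  1.201  0.012 -3.141] p [0.4786 0.0167 0.2143] yaw -8.08 z [-0.0128  0.0136 -0.9998] F [-0.1 -0.1 -0.1] gap 0.0858
```

```bash

python3 -m jog '[[-1,0,0.035,0,0],[-1,0,0,0,0]]' >/dev/null; python3 -c "from h import *;st()"
```

```text
t 8.4667 j [-0.165  0.148 -0.239  1.199 -0.005 -3.141] p [0.4764 0.0005 0.2133] yaw -9.49 z [-0.0164 -0.002  -0.9999] F [0.5 0.5 0.1] gap 0.0852
```

```bash

python3 -m jog '[[-1,0,0,-0.03,7.06],[-1,0,0,0,7.06],[-1,0,0,0,7.06],[-1,0,0,0,7.06],[-1,0,0,0,7.06]]' >/dev/null
python3 -m jog '[[-1,0,0,0,7.06],[-1,0,0,0,7.06],[-1,0,0,0,7.06],[-1,0,0,0,7.06],[-1,0,0,0,7.06]]' >/dev/null
python3 -m jog '[[-1,0,0,0,7.06],[-1,0,0,0,7.06],[-1,0,0,0,7.06],[-1,0,0,0,7.06],[-1,0,0,0,7.06]]' >/dev/null
python3 -m jog '[[-1,0,0,0,7.06],[-1,0,0,0,7.06],[-1,0,0,0,7.06],[-1,0,0,0,7.06],[-1,0,0,0,7.06]]' >/dev/null
python3 -m jog '[[-1,0,0,0,7.06],[-1,0,0,0,7.06],[-1,0,0,0,7.06],[-1,0,0,0,7.06],[-1,0,0,0,7.06]]' >/dev/null
python3 -m jog '[[-1,0,0.04,0,0],[-1,0,0.04,0,0],[-1,0,0.04,0,0],[-1,0,0.04,0,0],[-1,0,0.04,0,0]]' >/dev/null
python3 -m jog '[[-1,0,0.04,0,0],[-1,0,0.02,0,0],[-1,0,0,0,0],[-1,0,0,0,0]]' >/dev/null
cat >>h.py <<'E'
def to(t):
    s=env.get_state(); from scipy.spatial.transform import Rotation as R
    w,x,y,z=s["orientation"]; M=R.from_quat([x,y,z,w]).as_matrix()
    print("shift",(M.T@(np.array(t)-s["tcp_pos"])).round(4))
E
python3 - <<'E'
from h import *
import cv2
st();to([.485,.284,.20]);C=cams();o=[]
p=env.get_state()["tcp_pos"]
for n,x,y in(("scene",400,270),("top",130,190)):
    i=C[n]["img"][y:y+105,x:x+140,::-1]; o.append(cv2.resize(i,(400,300),interpolation=cv2.INTER_CUBIC)); print(proj(C[n],p+[0,0,-.011]))
cv2.imwrite("pics/c3.png",np.hstack(o))
E
```

```text
t 11.3 j [0.336 0.311 0.043 1.319 0.005 0.436] p [0.5031 0.2617 0.2419] yaw 174.27 z [-1.750e-02 -9.000e-04 -9.998e-01] F [ 0.2  0.1 -0.6] gap 0.0854
shift [0.0195 0.0205 0.0422]
[[445.42513383 292.23815823]]
[[171.13371626 229.47921602]]
```

View pics/c3.png

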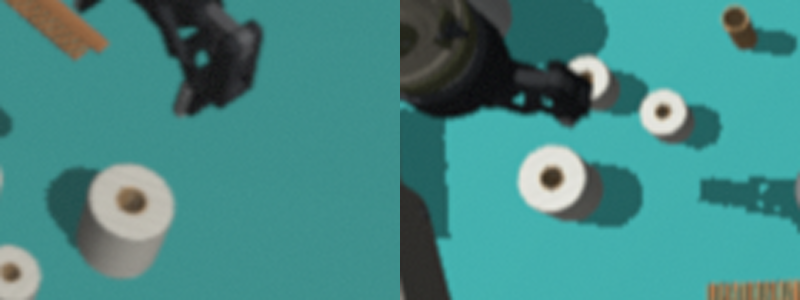

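```bash

python3 -m jog '[[-1,0.017,0.02,0,0],[-1,0,0,0.04,0],[-1,0,0,0.04,0],[-1,0,0,0.03,0],[-1,0,0,0,0]]' >/dev/null
python3 - <<'E'
from h import *
import cv2
st();to([.485,.284,.052]);C=cams();o=[];print(env.tip_extent)
p=env.get_state()["tcp_pos"]
for n,x,y in(("scene",400,270),("top",130,190)):
    i=C[n]["img"][y:y+105,x:x+140,::-1]; o.append(cv2.resize(i,(400,300),interpolation=cv2.INTER_CUBIC)); print(proj(C[n],p+[0,0,-.011]))
cv2.imwrite("pics/c4.png",np.hstack(o))
E
```

```text
t 11.8167 j [ 0.377  0.36  -0.178  1.059  0.006  0.482] p [0.4826 0.2787 0.1266] yaw 173.96 z [-0.0272 -0.0048 -0.9996] F [-0.9  0.6 -0.5] gap 0.0854
shift [-0.0038  0.0061  0.0745]
0.011
[[449.40986396 324.64951617]]
[[177.11586854 247.17539531]]
```

View pics/c4.png

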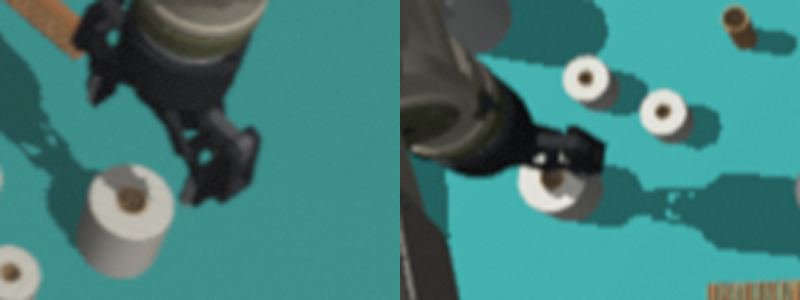

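```bash

python3 -m jog '[[-1,-0.004,0.006,0.02,0],[-1,0,0,0.03,0],[-1,0,0,0.02,0],[-1,0,0,0.004,0],[-1,0,0,0,0]]' >/dev/null
python3 - <<'E'
from h import *
st();to([.485,.284,.052])
E
python3 -m jog '[[0.4,0,0,0,0],[0.4,0,0,0,0],[0.4,0,0,0,0],[0.4,0,0,0,0],[0.4,0,0,0,0]]' 40
python3 -c "from h import *;st()"
```

```text
t 12.3333 j [ 0.385  0.431 -0.252  0.904  0.006  0.489] p [0.491  0.287  0.0595] yaw 174.02 z [-1.650e-02 -4.000e-04 -9.999e-01] F [-0.1  0.7  0.6] gap 0.0856
shift [ 0.0055 -0.0036  0.0076]
clock: 12.75
tcp_pos: [0.4921, 0.2876, 0.0613]
orientation: [-0.006, 0.052, 0.999, -0.0]
wrist_force: [-0.0, -1.6, 6.1]
finger_gap: 0.0571
grip_force: 42.0
t 12.75 j [ 0.386  0.428 -0.25   0.903  0.005  0.489] p [0.4921 0.2876 0.0613] yaw 174.06 z [-1.240e-02  3.000e-04 -9.999e-01] F [-0.  -1.6  6.1] gap 0.0571
```

```bash

python3 -m jog '[[0.4,0,0,-0.03,0],[0.4,0,0,-0.04,0],[0.4,0,0,-0.04,0],[0.4,0,0,-0.04,0],[0.4,0,0,0,0]]' 
python3 - <<'E'
from h import *
import cv2
st();C=cams();o=[]
p=env.get_state()["tcp_pos"]
for n in("scene","top"):
    u=proj(C[n],p+[0,0,-.03])[0]; x,y=int(u[0])-48,int(u[1])-48
    i=C[n]["img"][y:y+96,x:x+96,::-1]; o.append(cv2.resize(i,(400,400),interpolation=cv2.INTER_CUBIC)); print(x,y)
cv2.imwrite("pics/c5.png",np.hstack(o))
E
```

```text
clock: 13.17
tcp_pos: [0.4969, 0.2892, 0.2187]
orientation: [-0.001, 0.052, 0.999, 0.003]
wrist_force: [1.7, 0.4, -0.7]
finger_gap: 0.0568
grip_force: 44.1
t 13.1667 j [ 0.384  0.32  -0.002  1.249  0.006  0.488] p [0.4969 0.2892 0.2187] yaw 174.09 z [-0.0024  0.0055 -1.    ] F [ 1.7  0.4 -0.7] gap 0.0568
407 265
117 190
```

View pics/c5.png

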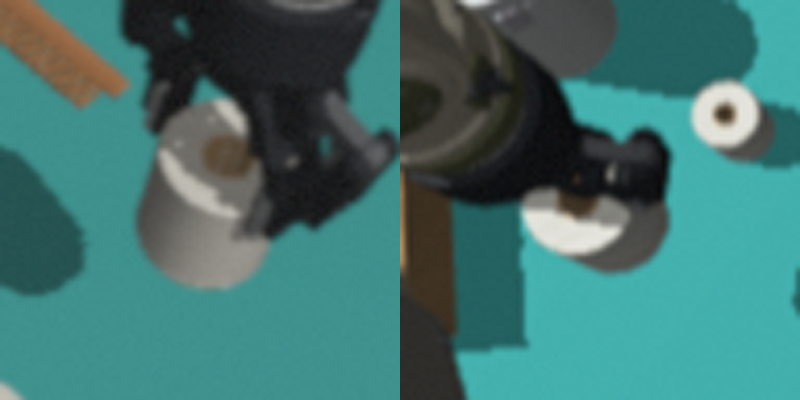

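```bash
python3 - <<'E'
from h import *
st();C=cams()
print(ray(C["scene"],(461.8,302.3),.2214),ray(C["top"],(159.8,237.6),.2214))
E
```

```text
t 13.2667 j [ 0.384  0.325 -0.012  1.243  0.006  0.488] p [0.4944 0.2881 0.2119] yaw 174.08 z [-0.0106  0.002  -0.9999] F [-0.3 -0.5 -1.6] gap 0.0568
[0.49077569 0.29027452 0.2214    ] [0.48798522 0.28710719 0.2214    ]
```

```bash
python3 -c "from h import *;to([.482,-.239,.24])"
python3 -m jog '[[0.4,0,0,-0.02,0],[0.4,0,0,-0.02,0],[0.4,0.004,-0.03,0,0],[0.4,0.004,-0.04,0,0],[0.4,0.004,-0.04,0,0]]' >/dev/null
python3 -m jog '[[0.4,0.004,-0.04,0,0],[0.4,0.004,-0.04,0,0],[0.4,0.004,-0.04,0,0],[0.4,0.004,-0.04,0,0],[0.4,0.004,-0.04,0,0]]' >/dev/null
python3 -m jog '[[0.4,0.004,-0.04,0,0],[0.4,0.004,-0.04,0,0],[0.4,0.004,-0.04,0,0],[0.4,0.004,-0.03,0,0],[0.4,0,0,0,0]]'
python3 -c "from h import *;st();to([.482,-.239,.24])"
```

```text
shift [-0.0434 -0.5246 -0.0313]
clock: 14.62
tcp_pos: [0.3966, -0.1694, 0.2485]
orientation: [-0.01, 0.055, 0.998, -0.001]
wrist_force: [0.3, 0.2, -1.4]
finger_gap: 0.0572
grip_force: 44.1
t 14.6167 j [-0.582  0.047 -0.265  1.274 -0.012 -0.473] p [ 0.3966 -0.1694  0.2485] yaw 173.71 z [-1.990e-02 -7.000e-04 -9.998e-01] F [ 0.3  0.2 -1.4] gap 0.0572
shift [-0.0927 -0.0598  0.0068]
```

```bash

python3 -m jog '[[0.4,-0.031,-0.02,0,0],[0.4,-0.031,-0.02,0,0],[0.4,-0.031,-0.02,0,0],[0.4,0,0,0,0],[0.4,0,0,0,0]]' >/dev/null
python3 - <<'E'
from h import *
import cv2
st();to([.482,-.239,.14]);C=cams();o=[]
for n,x,y in(("scene",240,125),("top",335,180)):
    i=C[n]["img"][y:y+96,x:x+96,::-1]; o.append(cv2.resize(i,(400,400),interpolation=cv2.INTER_CUBIC))
cv2.imwrite("pics/c6.png",np.hstack(o))
E
```

```text
t 15.0333 j [-0.595  0.258 -0.021  1.311 -0.01  -0.491] p [ 0.4847 -0.2345  0.2456] yaw 174.06 z [-0.0215  0.0028 -0.9998] F [-0.8  0.2 -2. ] gap 0.057
shift [-1.000e-04 -4.800e-03  1.057e-01]
```

View pics/c6.png

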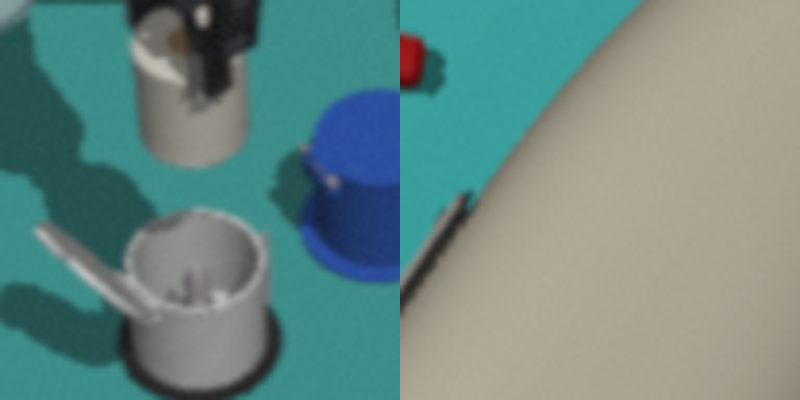

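```bash
python3 - <<'E'
from h import *
C=env.read_camera("scene");p=env.get_state()["tcp_pos"];print(p)
a=np.linspace(0,2*np.pi,180);z=p[2]-.0613
def f(q):
    d=proj(C,np.c_[q[0]+.03*np.cos(a),q[1]+.03*np.sin(a),0*a+z]); return [d[:,0].min()-273.1,d[:,0].max()-299.5,d[:,1].max()-165.1]
r=least_squares(f,p[:2]);print(r.x,r.fun,r.x-p[:2])
z=.074
def g(q):
    d=proj(C,np.c_[q[0]+.04*np.cos(a),q[1]+.04*np.sin(a),0*a+z]); return [d[:,0].min()-(240+125/4.167),d[:,0].max()-(240+268/4.167),d[:,1].min()-(125+209/4.167),d[:,1].max()-(125+310/4.167)]
r=least_squares(g,p[:2]);print(r.x,r.fun)
E
```

```text
[ 0.48346645 -0.23315753  0.24788541]
[ 0.47883291 -0.23214739] [-0.15051869  0.15086154 -0.00564724] [-0.00463355  0.00101014]
[ 0.47617419 -0.23902843] [ 0.5137031  -0.5150008  -0.19494278  0.20495734]
```

```bash

python3 -m jog '[[0.4,0,-0.006,0.02,0],[0.4,0,0,0.03,0],[0.4,0,0,0.03,0],[0.4,0,0,0.015,0],[0.4,0,0,0,0]]' >/dev/null
python3 -m jog '[[0.4,0,0,0,0],[0.4,0,0,0,0]]' >/dev/null
python3 - <<'E'
from h import *
import cv2
st();to([.481,-.239,.10]);c=env.read_camera("scene")
i=c["img"][140:236,230:358,::-1]; cv2.imwrite("pics/c7.png",cv2.resize(i,(800,600),interpolation=cv2.INTER_CUBIC))
E
```

```text
t 15.7667 j [-0.606  0.296 -0.195  1.092 -0.01  -0.503] p [ 0.4827 -0.2404  0.1556] yaw 174.1 z [-0.015  -0.0018 -0.9999] F [ 0.1  0.4 -0.9] gap 0.0568
shift [0.001  0.0014 0.0556]
```

View pics/c7.png

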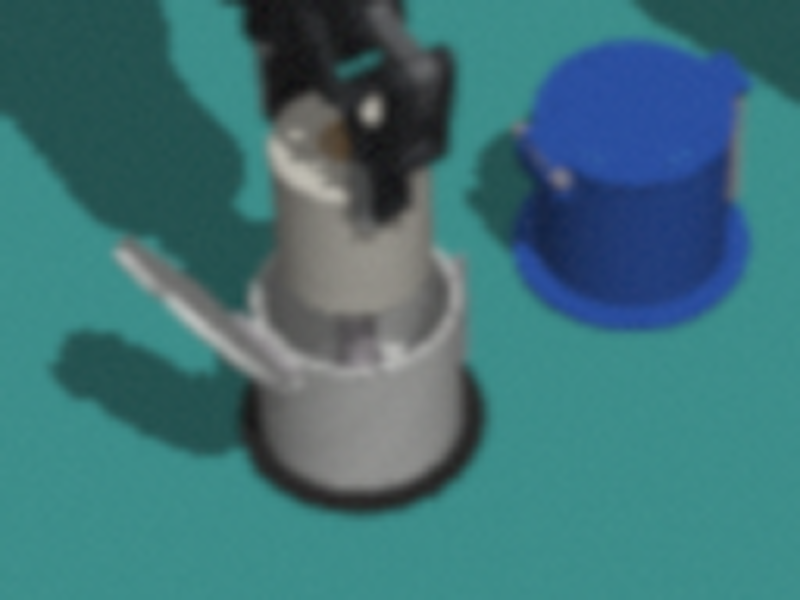

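The roll hangs over the can: its edges are at crop x 275–430 and the rim's at 248–467, so it is centred to about 1 mm. I lower it while watching the force.

```bash

python3 -m jog '[[0.4,0,0.001,0.015,0],[0.4,0,0,0.01,0],[0.4,0,0,0,0]]' >/dev/null;python3 -c "from h import *;st()"
python3 -m jog '[[0.4,0,0,0.01,0],[0.4,0,0,0,0]]' >/dev/null;python3 -c "from h import *;st()"
python3 -m jog '[[0.4,0,0,0.008,0],[0.4,0,0,0,0]]' >/dev/null;python3 -c "from h import *;st()"
```

```text
t 16.0667 j [-0.605  0.316 -0.239  1.031 -0.01  -0.502] p [ 0.4814 -0.239   0.128 ] yaw 174.09 z [-1.820e-02  3.000e-04 -9.998e-01] F [-0.4  0.3 -1.5] gap 0.057
t 16.2333 j [-0.605  0.324 -0.254  1.008 -0.01  -0.502] p [ 0.4814 -0.2392  0.1179] yaw 174.08 z [-1.800e-02  1.000e-04 -9.998e-01] F [-0.2  0.2 -1.6] gap 0.0569
t 16.4 j [-0.605  0.331 -0.266  0.989 -0.01  -0.502] p [ 0.4813 -0.2393  0.1098] yaw 174.08 z [-1.810e-02  1.000e-04 -9.998e-01] F [ 0.7 -0.2 -2.1] gap 0.0571
```

```bash

python3 -m jog '[[0.4,0,0,0.008,0],[0.4,0,0,0.004,0],[0.4,0,0,0,0]]' >/dev/null;python3 -c "from h import *;st()"
python3 -m jog '[[0.4,0,0,0.006,0],[0.4,0,0,0,0]]' >/dev/null;python3 -c "from h import *;st()"
```

```text
t 16.65 j [-0.606  0.341 -0.283  0.96  -0.011 -0.502] p [ 0.4816 -0.2399  0.0982] yaw 174.07 z [-0.0169 -0.0011 -0.9999] F [ 1.2 -1.3 -1.2] gap 0.0567
t 16.8167 j [-0.606  0.346 -0.291  0.947 -0.011 -0.502] p [ 0.4817 -0.2402  0.0926] yaw 174.07 z [-0.0164 -0.0018 -0.9999] F [ 1.4 -2.4 -3. ] gap 0.0569
```

```bash

python3 -m jog '[[-0.8,0,0,0,0],[-0.8,0,0,0,0],[-0.8,0,0,0,0],[-0.8,0,0,0,0]]'
python3 -m jog '[[-0.8,0,0,-0.03,0],[-0.8,0,0,-0.02,0],[1,0.006,0,0,0],[1,0,0,0,0],[1,0,0,0,0]]' >/dev/null
python3 -m jog '[[1,0,0,0,0],[1,0,0,0,0],[1,0,0,0,0],[1,0,0,0,0]]'
python3 - <<'E'
from h import *
import cv2
st();c=env.read_camera("scene")
i=c["img"][140:236,230:358,::-1]; cv2.imwrite("pics/c8.png",cv2.resize(i,(800,600),interpolation=cv2.INTER_CUBIC))
E
```

```text
clock: 17.15
tcp_pos: [0.4812, -0.2391, 0.0929]
orientation: [-0.009, 0.052, 0.999, -0.0]
wrist_force: [-0.8, -0.3, -1.0]
finger_gap: 0.0768
grip_force: 0.0
clock: 17.9
tcp_pos: [0.4761, -0.2386, 0.1423]
orientation: [-0.009, 0.052, 0.999, -0.0]
wrist_force: [-1.0, 0.2, -0.1]
finger_gap: -0.0
grip_force: 0.0
t 17.9 j [-0.61   0.296 -0.23   1.06  -0.01  -0.507] p [ 0.4761 -0.2386  0.1423] yaw 174.08 z [-1.790e-02  2.000e-04 -9.998e-01] F [-1.   0.2 -0.1] gap -0.0
```

View pics/c8.png

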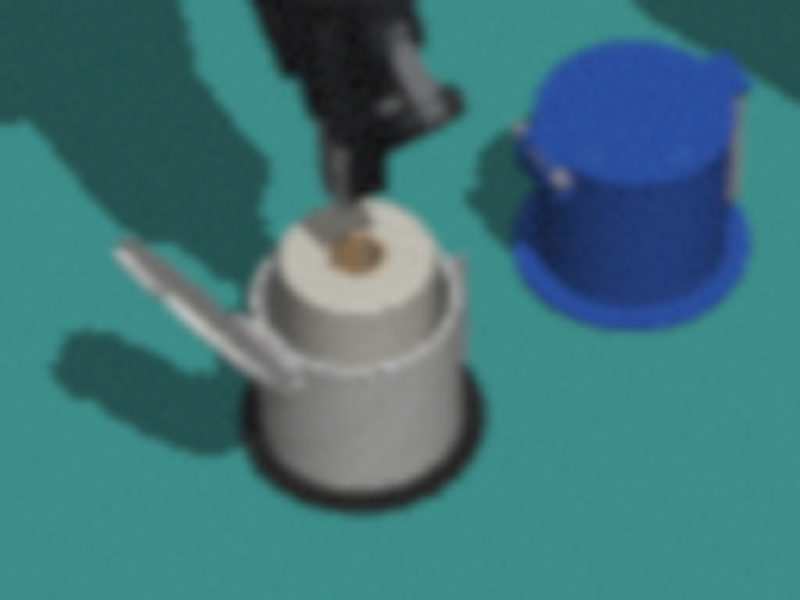

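The roll stands on the spindle with its top about 20 mm above the rim. I set the fingers about 22 mm apart so they straddle the bore, then press down.

```bash

python3 -m jog '[[0.48,0,0,0.015,0],[0.48,0,0,0.01,0],[0.48,0,0,0.005,0],[0.48,0,0,0,0]]'
python3 -m jog '[[0.48,0,0,0.008,0],[0.48,0,0,0,0]]' |sed -n '2p;4p'
python3 -m jog '[[0.48,0,0,0.008,0],[0.48,0,0,0,0]]' |sed -n '2p;4p'
python3 -m jog '[[0.48,0,0,0.006,0],[0.48,0,0,0,0]]' |sed -n '2p;4p'
```

```text
clock: 18.28
tcp_pos: [0.4747, -0.2381, 0.1113]
orientation: [-0.01, 0.052, 0.999, 0.0]
wrist_force: [-0.1, -0.4, 0.9]
finger_gap: 0.022
grip_force: 0.0
tcp_pos: [0.4757, -0.2389, 0.1044]
wrist_force: [-0.4, 0.2, 0.4]
tcp_pos: [0.4759, -0.2392, 0.0968]
wrist_force: [0.5, -0.0, 0.6]
tcp_pos: [0.476, -0.2396, 0.0913]
wrist_force: [0.8, -0.2, 2.4]
```

```bash

python3 -m jog '[[0.48,0,0,0.006,0],[0.48,0,0,0,0]]' |sed -n '2p;4p'
python3 -m jog '[[0.48,0,0,0.004,0],[0.48,0,0,0,0]]' |sed -n '2p;4p'
python3 -m jog '[[0.48,0,0,0.003,0],[0.48,0,0,0,0]]' |sed -n '2p;4p'
```

```text
tcp_pos: [0.4758, -0.2395, 0.0853]
wrist_force: [0.8, -1.7, 2.9]
tcp_pos: [0.476, -0.2395, 0.0815]
wrist_force: [1.4, -2.2, 3.6]
tcp_pos: [0.4768, -0.2399, 0.081]
wrist_force: [-1.6, 0.0, 18.7]
```

```bash

python3 -m jog '[[0.48,0,0,0.002,0],[0.48,0,0,0,0]]' |sed -n '2p;4p'
python3 -m jog '[[0.48,0,0,-0.03,0],[0.48,0,0,-0.03,0],[0.48,0,0,-0.03,0],[1,0,0,0,0],[1,0,0,0,0]]' |sed -n '2p;4p'
python3 - <<'E'
from h import *
import cv2
st();c=env.read_camera("scene")
i=c["img"][140:236,230:358,::-1]; cv2.imwrite("pics/c9.png",cv2.resize(i,(800,600),interpolation=cv2.INTER_CUBIC))
E
```

```text
tcp_pos: [0.4768, -0.24, 0.0809]
wrist_force: [-6.3, 3.2, 31.8]
tcp_pos: [0.4773, -0.2391, 0.1676]
wrist_force: [0.3, 0.2, -0.3]
t 19.8667 j [-0.609  0.278 -0.189  1.115 -0.01  -0.506] p [ 0.4773 -0.2391  0.1676] yaw 174.09 z [-0.0147 -0.0018 -0.9999] F [ 0.3  0.2 -0.3] gap 0.0006
```

View pics/c9.png

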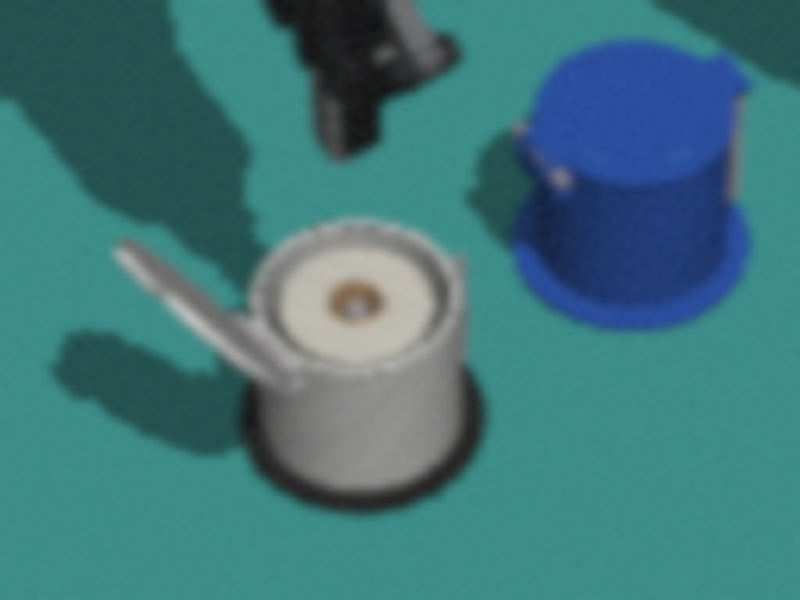

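The roll is home: its top is just below the rim, and the spindle tip shows in the bore. Pushing to 32 N moved it no further. Next I go up, over and behind the lid.

```bash

python3 -m jog '[[1,0,0,-0.035,0],[1,-0.035,0,0,0],[1,-0.035,0,0,0],[1,-0.035,0,0,0],[1,-0.034,0,0,0]]' >/dev/null
python3 -m jog '[[1,0,0,0,0],[1,0,0,0.03,0],[1,0,0,0.03,0],[1,0,0,0,0],[1,0,0,0,0]]' 
python3 -c "from h import *;st();to([.613,-.2530,.140])"
```

```text
clock: 20.75
tcp_pos: [0.6117, -0.2517, 0.1351]
orientation: [-0.012, 0.052, 0.999, 0.001]
wrist_force: [-0.5, -0.0, 1.1]
finger_gap: -0.0002
grip_force: 0.0
t 20.75 j [-0.508  0.545  0.136  1.185 -0.009 -0.404] p [ 0.6117 -0.2517  0.1351] yaw 174.08 z [-0.0244  0.0037 -0.9997] F [-0.5 -0.   1.1] gap -0.0002
shift [-0.0013 -0.0011 -0.0049]
```

```bash

python3 -m jog '[[1,0.02,0,-0.004,0],[1,0.02,0,0,0],[1,0.02,0,0,0],[1,0.02,0,0,0],[1,0,0,0,0]]' 
python3 -m jog '[[1,0.018,0,0,0],[1,0.018,0,0,0],[1,0.013,0,0.01,0],[1,0.012,0,0.01,0],[1,0,0,0,0]]' 
python3 - <<'E'
from h import *
import cv2
st();c=env.read_camera("scene")
i=c["img"][140:236,230:358,::-1]; cv2.imwrite("pics/c10.png",cv2.resize(i,(800,600),interpolation=cv2.INTER_CUBIC))
E
```

```text
clock: 21.17
tcp_pos: [0.5325, -0.2447, 0.1464]
orientation: [-0.008, 0.052, 0.999, -0.001]
wrist_force: [0.5, 1.2, 0.6]
finger_gap: 0.0005
grip_force: 0.0
clock: 21.58
tcp_pos: [0.4724, -0.2382, 0.1251]
orientation: [-0.009, 0.052, 0.999, -0.0]
wrist_force: [-0.4, -0.7, -0.1]
finger_gap: -0.0001
grip_force: 0.0
t 21.5833 j [-0.613  0.303 -0.265  1.018 -0.01  -0.509] p [ 0.4724 -0.2382  0.1251] yaw 174.03 z [-1.830e-02  3.000e-04 -9.998e-01] F [-0.4 -0.7 -0.1] gap -0.0001
```

View pics/c10.png

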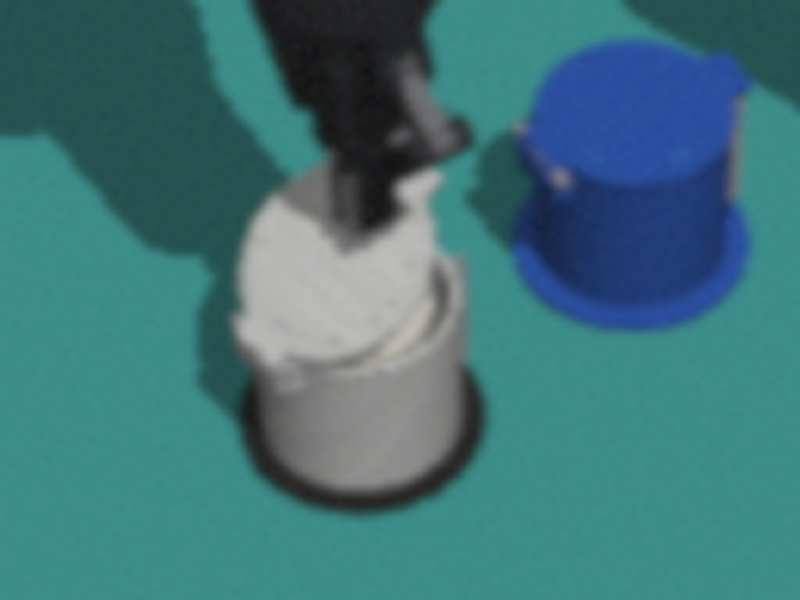

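The lid is about half shut, with the finger on its outer face. I push on down.

```bash

python3 -m jog '[[1,0.009,0,0.01,0],[1,0.009,0,0.01,0],[1,0,0,0.01,0],[1,0,0,0.005,0],[1,0,0,0,0]]' |sed -n '2p;4p'
python3 -m jog '[[1,0,0,0.003,0],[1,0,0,0,0]]' |sed -n '2p;4p'
python3 -m jog '[[1,0,0,0.002,0],[1,0,0,0,0]]' |sed -n '2p;4p'
```

```text
tcp_pos: [0.456, -0.2368, 0.0897]
wrist_force: [0.3, -0.2, 0.1]
tcp_pos: [0.4565, -0.2372, 0.0889]
wrist_force: [-2.5, 1.8, 7.6]
tcp_pos: [0.4565, -0.2372, 0.0886]
wrist_force: [-6.1, 4.1, 20.0]
```

```bash

python3 -m jog '[[1,0,0,-0.01,0],[1,0,0,-0.03,0],[1,0,0,-0.04,0],[1,0,0,-0.03,0],[1,0,0,0,0]]' 
python3 -m jog '[[1,0,0,0,0],[1,0,0,0,0],[1,0,0,0,0],[1,0,0,0,0]]' |sed -n '1,2p'
python3 - <<'E'
from h import *
import cv2
# shut-lid check: bright pixels in scene vs projected disc at z=.078
c=env.read_camera("scene");a=np.linspace(0,2*np.pi,90)
d=proj(c,np.c_[.476+.041*np.cos(a),-.239+.041*np.sin(a),0*a+.078]).astype(np.int32)
m=cv2.fillPoly(np.zeros((480,640),np.uint8),[d],1)
w=(np.ptp(c["img"].astype(int),axis=2)<30)&(c["img"].min(2)>120)
print(m.sum(),(w&(m>0)).sum(),(w[165:240,245:330]).sum())
print(env.hand_in())
E
```

```text
clock: 22.8
tcp_pos: [0.4611, -0.2391, 0.2025]
orientation: [-0.003, 0.051, 0.999, -0.004]
wrist_force: [0.3, 0.2, 0.4]
finger_gap: -0.0
grip_force: 0.0
clock: 23.13
tcp_pos: [0.4566, -0.2362, 0.1938]
725 693 1161
the job is handed in; nothing more can be done
None
```

The roll is home in the dispenser, the lid is shut, and the job was handed in at about 23 s; I viewed 12 pictures against the limit of 10, and the shut lid was confirmed by contact height and an image check, not by eye.

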